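Hold the hidden bolt head of the food-guard foot still for the nut runner

ROBOT

A 6-joint arm with a two-finger parallel gripper is mounted at the origin on a cart in front of the work surface, level with it; the furniture and walls round the work are solid. World frame = base frame: x ahead of the robot, y to its left, z up, the work surface at z = 0. Lengths are in mm, angles in rad, forces in N, time in s.
With the tool pointing down it reaches from about 300 to 775 mm from the base axis. Payload 14.6 kg.
Tool frame: the origin (TCP) lies between the finger pads, 19 mm behind the fingertips; this is the grasp point; z points along the fingers, y is the line along which they close (so a half turn about z gives the same grasp; the last joint's range is limited). The gripper opens to 85 mm and grips with 20 to 120 N. Pads are 22 mm wide; open, the fingers measure 114 mm over their backs; the gripper's body (76 mm by 85 mm) begins 54 mm behind the grasp point. The pads swing forward as they close: fully open they stand 13 mm farther back than shut.
Start: joints at [-1.379, 0.3, 1.521, -0, 1.321, -0.067], TCP at [140.75, -531.676, 249.981] pointing down, gripper open.
Joint ranges: [-3.03, 3.03], [-0.79, 2.21], [0.23, 2.52], [-1.04, 4.18], [0, 3.07], [-2.55, 2.55]. Speed limits (rad/s): [2.22, 2.22, 2.57, 3.14, 3.14, 3.14].

INTERFACE

Orientations are given as a 3x3 rotation matrix whose columns are the frame's x, y, z axes.
In Python, from cell import * gives the robot as it stands. The module is installed in compiled form; this text tells all that it offers.
- The arm moves only by the tool apply_moves, never from a script. Its argument "motion" is one flat list of numbers, 7 for each row, row after row: the shift along the tool's x, y, z in cm, then the turn, a rotation vector about the tool's x, y, z in degrees, then the finger opening in cm, from 0 to 8.54. A call has 1 to 8 rows; each row is the pose to reach, as a shift and turn from the pose commanded when the call began, along the tool's axes at that moment; what a row does not reach only later rows make up. A row lasts 1/12 s, in which the tool goes at most 41.7 mm and 7.16 degrees, less where a joint would pass 70% of its speed; a pose out of reach is approached as far as the arm can. A call with a gripper value outside its range is refused whole. The fingers move at their own pace and stop on an object; "newtons" is the grip in N (left out, the last holds). Time passes only in rows, so rows that repeat a pose let the fingers close. It gives the time, the measured TCP pose, the force, the opening and the grip force at its end, in the units of the state.
- get_obs(): the state, without advancing time (a new reading comes with each control period).
- grab_frame(name): name is "side" or "top" or "wrist"; returns a dict with "pixels" (420x560x3 uint8, red, green, blue), "intrinsics" (3x3 intrinsics, pixels), "R" (3x3) and "t" (3): a world point X has camera coordinates R X + t; the wrist camera has in their place "mount" (4x4, takes a point from camera to tool coordinates, whose origin is the TCP and whose axes are the flange's). Camera axes: x right, y down, z forward; pixel columns grow to the right and rows downward; lengths in mm; the calibration is good to about 2 mm. The wrist camera is an equidistant fisheye: a pixel r from the principal point sees the ray r / f radians off the axis. A picture is of the moment at which its call begins: read the wrist's pose just before it. There is no depth.
- sign_off(): hands the job in; it is judged then, once.
The state is a dict: "time_s": time; "joint_pos": joint angles; "qd": joint speeds; "joint_torque": joint torques, N m; "ee_pos": TCP position; "ee_rot": TCP orientation; "force": force on the tool from outside, world axes, zero at the start; "ft_torque": the same for the moment, N m; "width": finger opening in mm; "grasp_force": force on a finger pad.
Only numpy, scipy, OpenCV 4.12 (cv2) and the standard library are available. Lean on these libraries where they do the work, as an engineer would, in place of code of your own. Each camera call takes 0.05 s, during which the arm holds its last target. There are 200 camera calls.

TASK

The blue nut runner is tightening one of the three nuts on the far side of the food-guard foot, but that bolt is creeping round with its nut. From above, reach into the narrow channel behind the foot's near plate, grip that bolt's hidden hexagonal head between the fingers across two flats, centred between them, and stop it from turning; finish still gripping it, do not let go. Leave the two capped bolts alone, push neither the runner nor the foot hard, and do not shift the spice jars or the blue tub.

Things in the scene. Friction and masses are not known exactly. Their poses are not given: they have to be found in the camera images.
- foot: fixed foot of a food guard: grey base plate 100x360x8 mm, on it two steel plates 340 mm long (y), 6 thick, tops 95 mm above the counter; between them a channel 50 mm wide, open at the top. Origin: underside, mid-channel; x across, towards the robot; y along, to the robot's right. Bolts pass the far plate 75 mm above the counter at y = -100, 0, 100 mm; heads in the channel
- runner: blue and black nut runner fixed on the counter behind the far plate (away from the robot), its socket on the nut of one bolt: that bolt is driven. It reaches from 43 to 125 mm beyond mid-channel (foot -x), 45 mm wide, top 98 mm above the counter. Origin: on the counter under the driven bolt's head, mid-channel; axes as the foot's
- runner_nose (a point): point on the runner's axis at its socket, 75 mm above the counter, on the line of the driven bolt, 44 mm beyond the centre of that bolt's head (the other heads are 109 mm or more away)
- cap_1: white domed thread cap, 32 mm across, over the nut of a finished bolt, outside the far plate. Origin: on the counter under that bolt's head
- cap_2: a second such cap on the other finished bolt. Origin: on the counter under that bolt's head
- chilli_jar: spice jar with a green and orange label and dark cap, 44 mm across, 105 mm tall, by the end of the foot at the robot's left; origin: middle of its underside
- pepper_jar: spice jar with a green label and dark cap, 45 mm across, 105 mm tall, by the end of the foot at the robot's left; origin: middle of its underside
- wipes_tub: blue tub, 72 mm across, 121 mm tall, by the end of the foot at the robot's right; origin: middle of its underside
- bolt_a_head (a point): centre of the dark hex head of the left-hand (foot y = -100 mm) bolt, in the middle of the 50 mm channel: 26 mm across flats, 30 over corners, 20 long along the bolt. Channel floor 67 mm below, top edges of the plates 20 mm above. The point turns with the bolt: x along the bolt, towards the robot; y square to a pair of flats (other pairs at 60 degrees)
- bolt_a (a joint): angle of the left-hand (foot y = -100 mm) bolt about point x, rad; 0: one pair of flats upright, facing along the channel (foot y); repeats every 60 degrees; grows clockwise seen from the runner. Starts from -0.35 to 0.1; the driven bolt creeps up about 0.03 rad/s under 0.08 N m, the others stay. Gripping turns the head until its flats lie on the pads
- bolt_b_head (a point): centre of the dark hex head of the middle (foot y = 0) bolt, in the middle of the 50 mm channel: 26 mm across flats, 30 over corners, 20 long along the bolt. Channel floor 67 mm below, top edges of the plates 20 mm above. The point turns with the bolt: x along the bolt, towards the robot; y square to a pair of flats (other pairs at 60 degrees)
- bolt_b (a joint): angle of the middle (foot y = 0) bolt about point x, rad; 0: one pair of flats upright, facing along the channel (foot y); repeats every 60 degrees; grows clockwise seen from the runner. Starts from -0.35 to 0.1; the driven bolt creeps up about 0.03 rad/s under 0.08 N m, the others stay. Gripping turns the head until its flats lie on the pads
- bolt_c_head (a point): centre of the dark hex head of the right-hand (foot y = +100 mm) bolt, in the middle of the 50 mm channel: 26 mm across flats, 30 over corners, 20 long along the bolt. Channel floor 67 mm below, top edges of the plates 20 mm above. The point turns with the bolt: x along the bolt, towards the robot; y square to a pair of flats (other pairs at 60 degrees)
- bolt_c (a joint): angle of the right-hand (foot y = +100 mm) bolt about point x, rad; 0: one pair of flats upright, facing along the channel (foot y); repeats every 60 degrees; grows clockwise seen from the runner. Starts from -0.35 to 0.1; the driven bolt creeps up about 0.03 rad/s under 0.08 N m, the others stay. Gripping turns the head until its flats lie on the pads

How it is judged:
By the outcome, as a careful person would: the job done as asked, in the order asked, and still so for the second after the job is handed in, while the arm keeps its last pose, push and grip.
It also fails if it takes over 32 s, if anything falls off the work surface, if the arm or the gripper's body presses on something with over 40 N, if the wrist force passes 120 N, or if a joint passes its speed limit or range.

## Working session

There is one attempt and no reset: what is moved stays moved. The work goes in short steps, Python scripts to look and compute and a tool call to move; the robot and the scene stay as the last step left them, time stands still between calls to the robot, and variables do not carry over. Pictures are saved under pics/ and viewed, at most 10 in all, crops included, and the job is handed in when it is done.

Besides the shell and the picture viewer there is one more tool, called after "Request:" as name(argument=value, ...) on one line, values as JSON. apply_moves: Moves the arm, as the interface text tells. Its arguments: {"type":"object","properties":{"motion":{"type":"array","items":{"type":"number"}},"newtons":{"type":"number"}},"required":["motion"]}

```bash
mkdir -p pics; cat > h.py <<'E'
from cell import *
import numpy as np, cv2, pickle
def snap(n,f):
    o=get_obs(); d=grab_frame(n); d['obs']=o
    cv2.imwrite(f'pics/{f}.png',d['pixels'][:,:,::-1]); pickle.dump(d,open(f'{f}.pkl','wb')); return d
def onplane(d,u,v,z):
    K,R,t=map(np.array,(d['intrinsics'],d['R'],d['t'])); c=-R.T@t
    r=R.T@np.linalg.inv(K)@np.array([u,v,1.]); return c+r*(z-c[2])/r[2]
def proj(d,X):
    K,R,t=map(np.array,(d['intrinsics'],d['R'],d['t'])); p=K@(R@np.array(X)+t); return p[:2]/p[2]
E
python3 - <<'E'
from h import *
for n in('top','side'):
    d=snap(n,n+'0'); print(n,-np.array(d['R']).T@np.array(d['t']),d['intrinsics'])
o=get_obs(); print(o['time_s'],o['ee_pos'],o['ee_rot'],o['width'])
E
```

```text
top [ -20.62849593 -462.09947958  883.4552224 ] [[505.14681658   0.         269.21176857]
 [  0.         505.14681658 198.00958839]
 [  0.           0.           1.        ]]
side [1384.11065572  -87.16170561 1062.67072039] [[502.73897194   0.         274.231211  ]
 [  0.         502.73897194 218.30283056]
 [  0.           0.           1.        ]]
0.1 [ 140.68568694 -531.51152171  249.46648955] [[ 9.66702959e-01  2.55901048e-01 -2.06001472e-04]
 [ 2.55901123e-01 -9.66702422e-01  1.02071788e-03]
 [ 6.20606518e-05 -1.03944700e-03 -9.99999458e-01]] 85.31800422438937
```

View pics/top0.png

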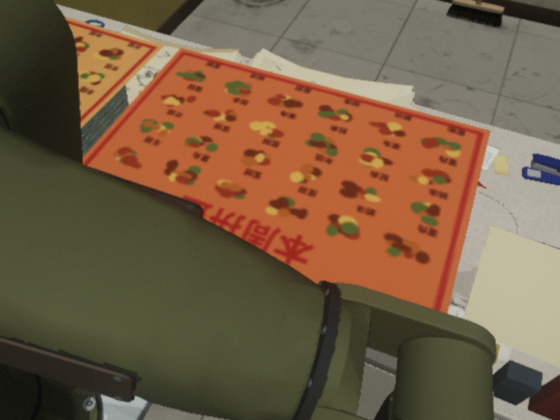

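View pics/side0.png

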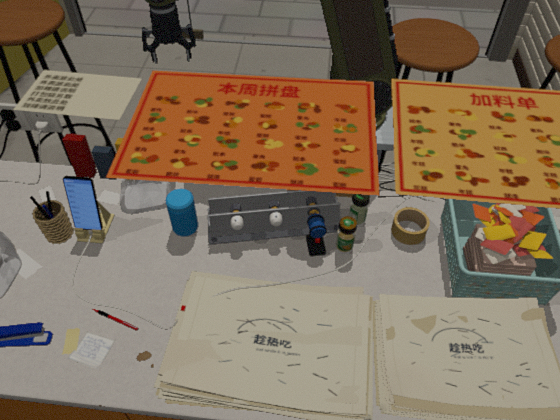

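The side view shows the foot at about (210-340, 195-240), with caps at (237,222) and (276,219). The runner is at (316,225), on the robot's left, so bolt a is the driven one. An orange menu board hangs near the foot. Next I'll locate the board and zoom in on the foot.

```bash
python3 - <<'E'
from h import *
a=pickle.load(open('top0.pkl','rb'));b=pickle.load(open('side0.pkl','rb'))
cv2.imwrite('pics/crop1.png',cv2.resize(b['pixels'][170:260,160:380,::-1],None,fx=3.6,fy=3.6,interpolation=cv2.INTER_CUBIC))
P=lambda d:np.array(d['intrinsics'])@np.c_[d['R'],d['t']]
def tri(p,q):
    X=cv2.triangulatePoints(P(a),P(b),np.float64(p),np.float64(q)).ravel();X=X[:3]/X[3];print(p,q,X.round(),proj(a,X).round(),proj(b,X).round())
print(np.array(a['R']).round(2))
print([onplane(a,*p,0).round() for p in [(180,52),(488,130)]],[onplane(b,*p,0).round() for p in [(118,178),(375,187),(377,82),(140,73)]])
for q in [(118,178),(375,187)]:
  for p in [(180,52),(488,130)]: tri(p,q)
E
```

```text
[[ 0.42 -0.91 -0.01]
 [-0.72 -0.32 -0.62]
 [ 0.56  0.27 -0.79]]
[array([986., 294.,   0.]), array([1022., -568.,    0.])] [array([ 393., -672.,    0.]), array([346.,  85.,   0.]), array([-177.,   99.,    0.]), array([-138., -760.,    0.])]
(180, 52) (118, 178) [ 732. -260.  483.] [356. -31.] [220. 139.]
(488, 130) (118, 178) [ 668. -522.  296.] [481. 130.] [112. 177.]
(180, 52) (375, 187) [641.  36. 302.] [180.  52.] [375. 187.]
(488, 130) (375, 187) [ 853. -296.  443.] [395. -37.] [187. 205.]
```

View pics/crop1.png

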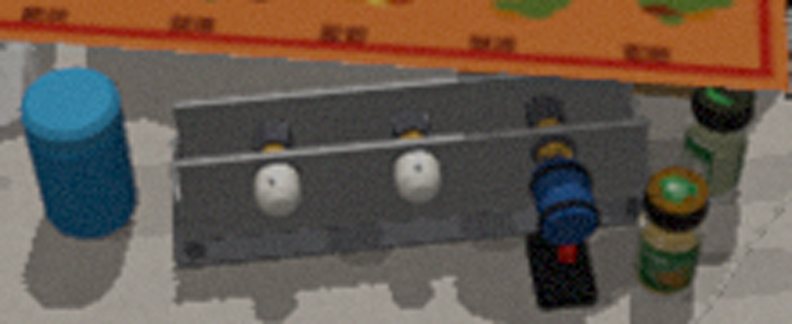

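The crop shows the near plate's top edge from (175,105) to (460,78) and the far plate's top edge from (175,163) to (648,122). The dark heads are at about (275,133), (411,123) and (545,110). The runner is on the bolt nearest the jars, and the board's lower edge just clears the view of the channel.

```bash
python3 - <<'E'
from h import *
a=pickle.load(open('top0.pkl','rb'));b=pickle.load(open('side0.pkl','rb'))
c=lambda x,y,z:onplane(b,160+(x+.5)/3.6-.5,170+(y+.5)/3.6-.5,z).round(1)
print('far edge',c(175,163,95),c(648,122,95),'near',c(175,105,95),c(460,78,95))
print('heads top z~89',c(275,126,89),c(411,117,89),c(545,99,89))
print('jars top',c(672,190,105),c(722,100,105),'tub',c(70,90,121))
print('base corner',c(178,265,0),c(648,222,0))
# board extents for z guesses
for z in(250,280,300,320,350): print(z,[onplane(b,*p,z).round() for p in [(118,178),(375,187),(377,82),(140,73)]],[onplane(a,*p,z).round() for p in [(488,130),(180,52),(440,310),(82,165)]])
E
```

```text
far edge [ 583.4 -351.2   95. ] [507.7 -22.1  95. ] near [ 529.2 -362.1   95. ] [ 479.8 -160.    95. ]
heads top z~89 [ 536.  -288.2   89. ] [ 516.5 -191.9   89. ] [488.1 -96.9  89. ]
jars top [577.7  -4.4 105. ] [489.8  29.2 105. ] tub [ 546.3 -431.5  121. ]
base corner [ 601.7 -355.3    0. ] [522.5 -12.5   0. ]
250 [array([ 626., -534.,  250.]), array([590.,  44., 250.]), array([191.,  55., 250.]), array([ 220., -602.,  250.])] [array([ 727., -538.,  250.]), array([701.,  80., 250.]), array([ 348., -540.,  250.]), array([363.,  69., 250.])]
280 [array([ 654., -518.,  280.]), array([619.,  39., 280.]), array([235.,  50., 280.]), array([ 263., -583.,  280.])] [array([ 691., -534.,  280.]), array([667.,  54., 280.]), array([ 331., -536.,  280.]), array([344.,  44., 280.])]
300 [array([ 673., -507.,  300.]), array([639.,  36., 300.]), array([264.,  46., 300.]), array([ 291., -570.,  300.])] [array([ 668., -532.,  300.]), array([644.,  37., 300.]), array([ 319., -534.,  300.]), array([332.,  27., 300.])]
320 [array([ 691., -496.,  320.]), array([658.,  33., 320.]), array([293.,  43., 320.]), array([ 320., -558.,  320.])] [array([ 644., -529.,  320.]), array([621.,  20., 320.]), array([ 308., -531.,  320.]), array([320.,  11., 320.])]
350 [array([ 719., -479.,  350.]), array([688.,  28., 350.]), array([337.,  38., 350.]), array([ 363., -539.,  350.])] [array([ 609., -526.,  350.]), array([587.,  -5., 350.]), array([ 290., -527.,  350.]), array([302., -15., 350.])]
```

```bash
python3 - <<'E'
from h import *
from scipy.optimize import minimize
a=pickle.load(open('top0.pkl','rb'));b=pickle.load(open('side0.pkl','rb'))
ga,gb=[cv2.GaussianBlur(d['pixels'],(0,0),1.5).astype(np.float32) for d in(a,b)]
def samp(d,g,X):
    K,R,t=map(np.array,(d['intrinsics'],d['R'],d['t'])); p=(R@X.T).T+t; p=p@K.T; p=(p[:,:2]/p[:,2:]).astype(np.float32)
    return cv2.remap(g,p[:,0].reshape(-1,1),p[:,1].reshape(-1,1),cv2.INTER_LINEAR).reshape(-1,3)
# points on the board seen in the top view: pixel grid, intersect with plane
poly=np.array([(190,62),(470,133),(420,290),(330,270),(250,215),(110,160)],np.int32)
m=np.zeros(ga.shape[:2],np.uint8);cv2.fillPoly(m,[poly],1);v,u=np.nonzero(m);u,v=u[::5],v[::5]
K,R,t=map(np.array,(a['intrinsics'],a['R'],a['t']));C=-R.T@t
r=(R.T@np.linalg.inv(K)@np.vstack([u,v,np.ones(len(u))])).T
A=ga[v,u]
def pts(p):
    # z = p0 + p1*(x-500) + p2*(y+250)
    n=np.array([-p[1],-p[2],1]);d=p[0]-p[1]*500+p[2]*250
    return C+r*((d-n@C)/(r@n))[:,None]
def cost(p):
    B=samp(b,gb,pts(p)); return -np.corrcoef((A-A.mean(0)).ravel(),(B-B.mean(0)).ravel())[0,1]
best=min(((cost(p),p) for p in [(z,s,w) for z in range(260,400,10) for s in np.arange(-.5,.3,.05) for w in (-.1,-.05,0,.05,.1)]))
s=minimize(cost,best[1],method='Nelder-Mead',options=dict(xatol=1e-4,initial_simplex=np.array(best[1])+np.array([[0,0,0],[8,0,0],[0,.05,0],[0,0,.05]])));p=s.x;print(best,s.fun,p)
n=np.array([-p[1],-p[2],1]);d=p[0]-p[1]*500+p[2]*250
for dd,l in((b,[(118,178),(375,187),(377,82),(140,73),(392,190),(396,80)]),(a,[(488,130),(180,52)])):
    K,R,t=map(np.array,(dd['intrinsics'],dd['R'],dd['t']));c=-R.T@t
    for q in l:
        rr=R.T@np.linalg.inv(K)@np.array([*q,1.]);print(q,(c+rr*(d-n@c)/(n@rr)).round())
snap('wrist','w0')
E
```

```text
(np.float64(-0.8859279884948422), (300, np.float64(-1.1102230246251565e-16), 0)) -0.9668262781948618 [2.98129697e+02 1.52301902e-04 8.22259190e-04]
(118, 178) [ 671. -508.  298.]
(375, 187) [637.  36. 298.]
(377, 82) [262.  47. 298.]
(140, 73) [ 288. -572.  298.]
(392, 190) [642.  71. 298.]
(396, 80) [248.  95. 298.]
(488, 130) [ 670. -532.  298.]
(180, 52) [646.  39. 298.]
```

View pics/w0.png

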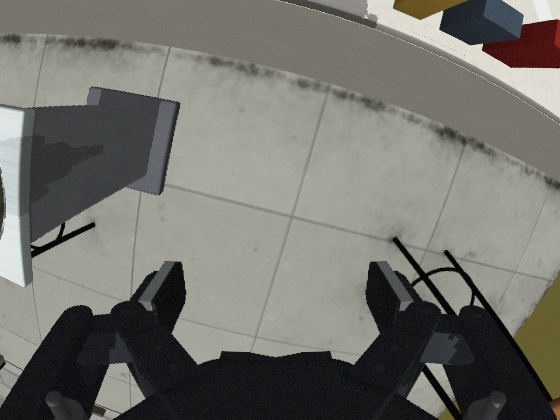

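```bash
python3 - <<'E'
from h import *
a=pickle.load(open('top0.pkl','rb'));b=pickle.load(open('side0.pkl','rb'));w=pickle.load(open('w0.pkl','rb'))
print(np.array(w['mount']).round(3),w['intrinsics'][0],w['intrinsics'][1])
im=a['pixels'].copy();im2=b['pixels'].copy()
for z in range(250,520,25):
    p=proj(a,(140.7,-531.5,z));q=proj(b,(140.7,-531.5,z));print(z,p.round(),q.round())
    cv2.circle(im,tuple(int(i) for i in p),2,(255,255,0),-1)
for d,i in((a,im),(b,im2)):
  for p,q in [((-40,0,0),(-40,0,700))]: pass
o=get_obs();print({k:np.round(o[k],2) for k in('joint_torque','force','ft_torque')})
cv2.imwrite('pics/t1.png',np.hstack([im[200:,280:,::-1],cv2.resize(im2[0:110,100:240,::-1],(280,220))]))
E
```

```text
[[-1.00000e-03 -9.57000e-01 -2.90000e-01  7.33100e+01]
 [ 1.00000e+00 -1.00000e-03 -0.00000e+00 -6.02000e-01]
 [-0.00000e+00 -2.90000e-01  9.57000e-01 -1.23024e+02]
 [ 0.00000e+00  0.00000e+00  0.00000e+00  1.00000e+00]] [325.1922621    0.         275.35299041] [  0.         325.1922621  207.16466356]
250 [391. 462.] [172.  59.]
275 [395. 457.] [170.  51.]
300 [399. 452.] [169.  43.]
325 [404. 447.] [167.  35.]
350 [409. 441.] [166.  26.]
375 [414. 434.] [164.  18.]
400 [421. 427.] [163.   9.]
425 [427. 420.] [161.  -0.]
450 [434. 411.] [159. -10.]
475 [442. 402.] [157. -20.]
500 [451. 392.] [156. -30.]
{'joint_torque': array([  0.  , -54.37, -36.19,   0.  ,   0.  ,   0.  ]), 'force': array([-0.28,  0.09, -0.21]), 'ft_torque': array([ 0.05,  0.04, -0.03])}
```

View pics/t1.png

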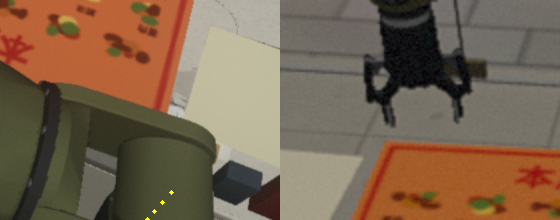

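The board fits a horizontal plane at z≈298 very well. It spans x≈270–655 and y≈-540…40, so it hangs like a shelf over the foot. The wrist tube seems to sit well above the gripper, so clearance matters. I'll tilt the hand in front of the shelf's near edge and look underneath it, which also gives me kinematic data.

Request:
apply_moves(motion=[0,-1,4,0,7,0,8.5,0,-2,8,0,14,0,8.5,0,-4,9,0,21,0,8.5,0,-6,10,0,28,0,8.5,0,-6,10,0,35,0,8.5,0,-6,10,0,42,0,8.5,0,-6,10,0,49,0,8.5,0,-6,10,0,56,0,8.5])

```text
time_s: 0.82
ee_pos: [124.9, -474.1, 150.5]
ee_rot: [[0.536, 0.255, 0.805], [0.143, -0.967, 0.211], [0.832, 0.002, -0.554]]
force: [0.1, -0.4, -0.5]
width: 84.7
grasp_force: 0.0
```

```bash
python3 - <<'E'
from h import *
d=snap('wrist','w1');o=d['obs'];print(o['time_s'],np.round(o['joint_pos'],3),np.round(o['ee_pos'],1),np.round(o['ee_rot'],3))
d=snap('side','s1')
im=d['pixels'][0:200,60:460,::-1]
cv2.imwrite('pics/v1.png',np.vstack([cv2.imread('pics/w1.png')[:330],np.pad(cv2.resize(im,(520,260)),((0,0),(0,40),(0,0)))]))
E
```

```text
0.8167 [-1.75   0.504  1.758  0.859  1.487 -0.796] [ 124.9 -474.1  150.5] [[ 0.536  0.255  0.805]
 [ 0.143 -0.967  0.211]
 [ 0.832  0.002 -0.554]]
```

View pics/v1.png

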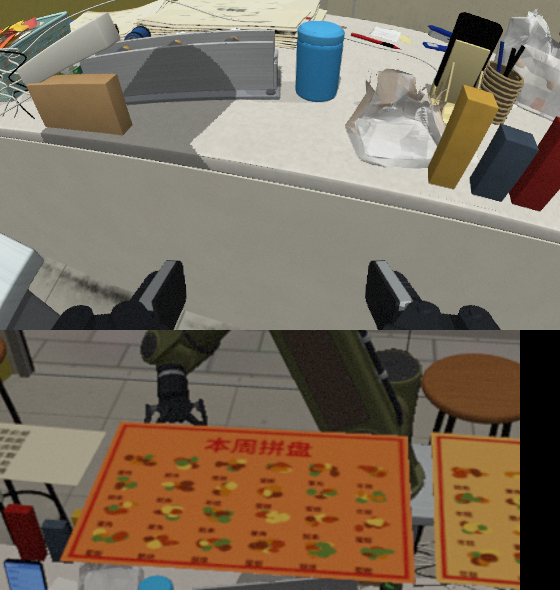

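The channel, tub and foot are all visible, plus a brown box and a white bar at the near-left. A fit gives about 226 mm from wrist centre to TCP. The shelf itself isn't in view, so I'll tilt up further to see it.

Request:
apply_moves(motion=[0,0,0,0,7,0,8.5,-1,-3,0,0,14,0,8.5,-2,-6,0,0,21,0,8.5,-3,-9,0,0,28,0,8.5,-4,-12,0,0,34,0,8.5,-4,-14,0,0,34,0,8.5])

```text
time_s: 1.42
ee_pos: [67.8, -341.3, 114.9]
ee_rot: [[-0.005, 0.257, 0.966], [-0.007, -0.966, 0.257], [1.0, -0.006, 0.006]]
force: [0.6, -0.1, -0.8]
width: 85.0
grasp_force: 0.0
```

```bash
python3 - <<'E'
from h import *
d=snap('wrist','w2');o=d['obs'];print(o['time_s'],np.round(o['joint_pos'],3),np.round(o['ee_pos'],1),np.round(o['ee_rot'],3),np.round(o['force']))
E
```

```text
1.4167 [-2.017  0.724  1.999  0.91   1.844 -1.238] [  67.8 -341.3  114.9] [[-0.005  0.257  0.966]
 [-0.007 -0.966  0.257]
 [ 1.    -0.006  0.006]] [ 1. -0. -1.]
```

View pics/w2.png

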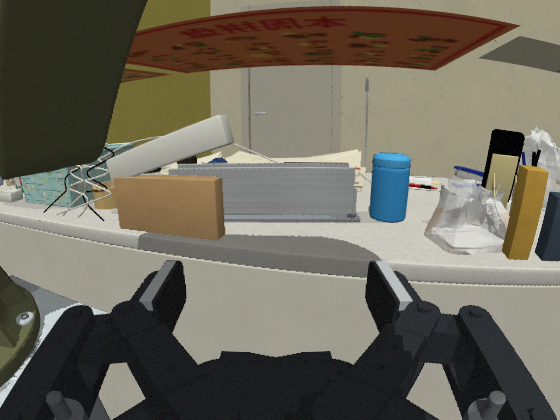

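The board is a thin sheet about 300 mm above the counter, directly over the foot. A vertical grasp would put the wrist at z≈301, so I need to know whether the board is really solid. A slow fingertip probe against its near edge will tell.

Request:
apply_moves(motion=[4,0,0,0,0,0,8.5,8,0,1,0,0,0,8.5,12,0,4,0,0,0,8.5,15,0,8,0,0,0,8.5,18.3,0,11,0,0,0,8.5,18.3,0,13,0,0,0,8.5,18.3,0,14,0,0,0,8.5,18.3,0,14,0,0,0,8.5])

```text
time_s: 2.13
ee_pos: [205.3, -306.5, 300.5]
ee_rot: [[0.004, 0.26, 0.966], [0.003, -0.966, 0.26], [1.0, 0.002, -0.005]]
force: [0.0, 0.0, -0.4]
width: 85.2
grasp_force: 0.0
```

Request:
apply_moves(motion=[0,0,1,0,0,0,8.5,0,0,2,0,0,0,8.5,0,0,2.8,0,0,0,8.5,0,0,3.5,0,0,0,8.5,0,0,4,0,0,0,8.5])

```text
time_s: 2.55
ee_pos: [242.4, -297.8, 299.6]
ee_rot: [[0.001, 0.256, 0.967], [-0.0, -0.967, 0.256], [1.0, -0.0, -0.001]]
force: [-0.0, -0.1, -0.6]
width: 85.0
grasp_force: 0.0
```

```bash
python3 - <<'E'
from h import *
d=snap('wrist','w3');snap('top','t3');o=d['obs'];print(o['time_s'],np.round(o['joint_pos'],3),np.round(o['ee_pos'],1),np.round(o['ee_rot'],3),np.round(o['force'],1))
cv2.imwrite('pics/v3.png',np.hstack([cv2.resize(cv2.imread(f'pics/{n}.png'),(400,300)) for n in('w3','t3')]))
E
```

```text
2.55 [-1.607  0.147  2.194  1.361  1.78  -0.792] [ 242.4 -297.8  299.6] [[ 0.001  0.256  0.967]
 [-0.    -0.967  0.256]
 [ 1.    -0.    -0.001]] [-0.  -0.1 -0.6]
```

View pics/v3.png

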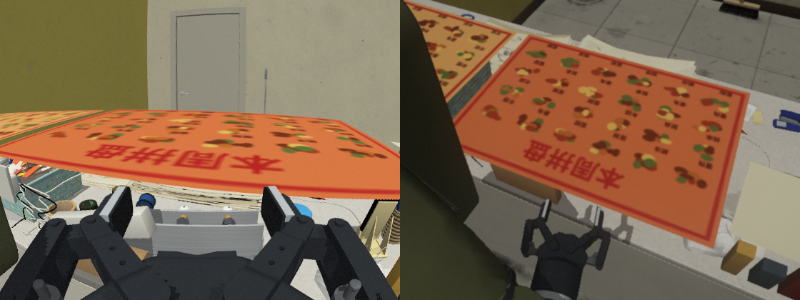

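Both views show the open fingertips just short of the board's near edge. I'll creep on, watching the force.

Request:
apply_moves(motion=[0,0,0.5,0,0,0,8.5,0,0,1,0,0,0,8.5,0,0,1,0,0,0,8.5])

```text
time_s: 2.9
ee_pos: [252.0, -295.3, 299.7]
ee_rot: [[0.0, 0.256, 0.967], [-0.0, -0.967, 0.256], [1.0, -0.0, -0.0]]
force: [-0.2, 1.0, 0.3]
width: 85.1
grasp_force: 0.0
```

Request:
apply_moves(motion=[0,0,0.5,0,0,0,8.5,0,0,1,0,0,0,8.5,0,0,1,0,0,0,8.5])

```text
time_s: 3.15
ee_pos: [261.8, -292.6, 299.8]
ee_rot: [[0.0, 0.256, 0.967], [-0.0, -0.967, 0.256], [1.0, -0.0, 0.0]]
force: [-0.2, -0.3, 0.4]
width: 85.2
grasp_force: 0.0
```

```bash
python3 - <<'E'
from h import *
d=snap('wrist','w4');d=snap('top','t4');o=d['obs'];print(o['time_s'],np.round(o['ee_pos'],1),np.round(o['force'],1))
print([onplane(d,*p,298).round() for p in [(437,346),(488,130),(180,52)]])
E
```

```text
3.2 [ 261.6 -292.6  299.8] [-0.3 -0.5  0.3]
[array([ 273., -541.,  298.]), array([ 670., -532.,  298.]), array([646.,  39., 298.])]
```

Request:
apply_moves(motion=[0,0,0.4,0,0,0,8.5,0,0,0.8,0,0,0,8.5,0,0,0.8,0,0,0,8.5])

```text
time_s: 3.5
ee_pos: [269.4, -290.6, 299.8]
ee_rot: [[0.0, 0.256, 0.967], [-0.0, -0.967, 0.256], [1.0, -0.0, -0.0]]
force: [-0.5, -0.6, 0.3]
width: 85.1
grasp_force: 0.0
```

Request:
apply_moves(motion=[0,0,0.4,0,0,0,8.5,0,0,0.8,0,0,0,8.5,0,0,0.8,0,0,0,8.5])

```text
time_s: 3.75
ee_pos: [277.2, -288.5, 299.8]
ee_rot: [[0.0, 0.256, 0.967], [-0.0, -0.967, 0.256], [1.0, -0.0, 0.0]]
force: [-0.3, -1.0, -0.9]
width: 85.0
grasp_force: 0.0
```

Request:
apply_moves(motion=[0,0,0.4,0,0,0,8.5,0,0,0.8,0,0,0,8.5,0,0,0.8,0,0,0,8.5])

```text
time_s: 4.0
ee_pos: [285.0, -286.5, 299.8]
ee_rot: [[-0.0, 0.256, 0.967], [-0.0, -0.967, 0.256], [1.0, -0.0, 0.0]]
force: [-1.0, -0.2, 0.1]
width: 85.3
grasp_force: 0.0
```

```bash
python3 - <<'E'
from h import *
snap('wrist','w5');d=snap('top','t5');o=d['obs'];print(o['time_s'],np.round(o['ee_pos'],1),np.round(o['force'],1))
cv2.imwrite('pics/v5.png',np.hstack([cv2.resize(cv2.imread('pics/w5.png')[150:350,200:460],(400,300)),cv2.resize(cv2.imread('pics/t5.png')[200:380,120:360],(400,300))]))
E
```

```text
4.05 [ 284.7 -286.5  299.8] [-0.6 -0.  -0.3]
```

View pics/v5.png

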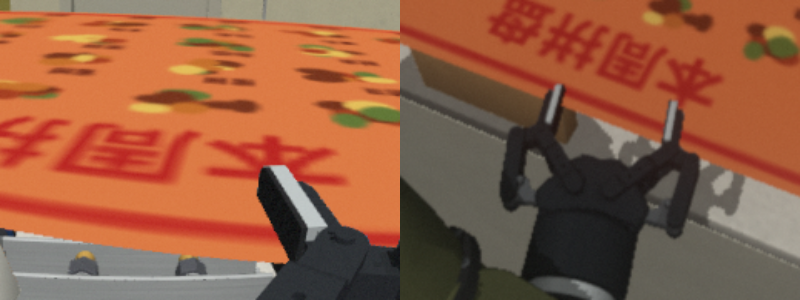

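No force yet, though the tips have passed the edge. They may be lying just above the board, so I'll lower gently to check.

Request:
apply_moves(motion=[-0.4,0,0,0,0,0,8.5,-0.8,0,0,0,0,0,8.5,-0.8,0,0,0,0,0,8.5])

```text
time_s: 4.35
ee_pos: [284.4, -286.7, 291.0]
ee_rot: [[0.0, 0.256, 0.967], [-0.001, -0.967, 0.256], [1.0, -0.001, 0.0]]
force: [-0.7, -0.4, 0.6]
width: 85.3
grasp_force: 0.0
```

Request:
apply_moves(motion=[-0.4,0,0,0,0,0,8.5,-0.8,0,0,0,0,0,8.5,-0.8,0,0,0,0,0,8.5])

```text
time_s: 4.6
ee_pos: [284.4, -286.7, 283.1]
ee_rot: [[0.0, 0.256, 0.967], [-0.001, -0.967, 0.256], [1.0, -0.001, 0.0]]
force: [-0.2, -0.8, 0.0]
width: 85.0
grasp_force: 0.0
```

Request:
apply_moves(motion=[-0.4,0,0,0,0,0,8.5,-0.8,0,0,0,0,0,8.5,-0.8,0,0,0,0,0,8.5])

```text
time_s: 4.85
ee_pos: [284.5, -286.6, 275.1]
ee_rot: [[0.0, 0.256, 0.967], [-0.001, -0.967, 0.256], [1.0, -0.001, 0.0]]
force: [-0.3, 0.1, 0.8]
width: 84.4
grasp_force: 0.0
```

```bash
python3 - <<'E'
from h import *
snap('wrist','w6');d=snap('top','t6');o=d['obs'];print(o['time_s'],np.round(o['ee_pos'],1),np.round(o['force'],1))
cv2.imwrite('pics/v6.png',np.hstack([cv2.resize(cv2.imread('pics/w6.png')[150:350,200:460],(400,300)),cv2.resize(cv2.imread('pics/t6.png')[200:380,120:360],(400,300))]))
E
```

```text
4.9 [ 284.5 -286.7  275.5] [ 0.  -1.1  0. ]
```

View pics/v6.png

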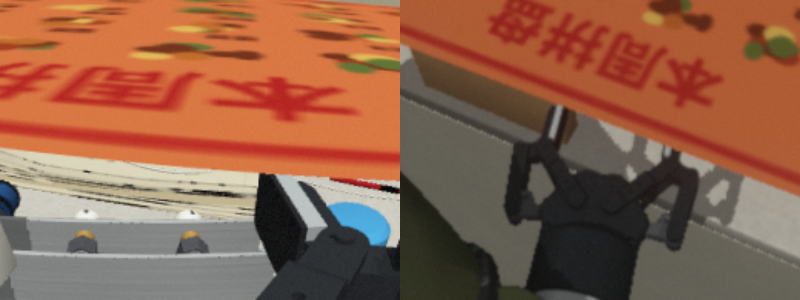

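The fingertips passed through the board from above to below with no force. It is only visual, so a straight-down approach is possible. The plates measured in the side view match the given 340 mm length and 56 mm spacing, putting bolt a near (496,-95). Before moving I'll locate the white bar and brown box near the path, by code.

```bash
cat >> h.py <<'E'
def wcam(d):
    M=np.array(d['mount']);o=d['obs'];R=np.array(o['ee_rot']);return R@M[:3,:3],R@M[:3,3]+o['ee_pos']
def wray(d,u,v):
    K=np.array(d['intrinsics']);x=(u-K[0,2])/K[0,0];y=(v-K[1,2])/K[1,1];r=np.hypot(x,y);Rc,c=wcam(d)
    return c,Rc@np.array([x/r*np.sin(r),y/r*np.sin(r),np.cos(r)])
def wproj(d,X):
    Rc,c=wcam(d);p=(np.atleast_2d(X)-c)@Rc;h=np.hypot(p[:,0],p[:,1]);th=np.arctan2(h,p[:,2]);K=np.array(d['intrinsics'])
    return np.c_[K[0,2]+K[0,0]*th*p[:,0]/h,K[1,2]+K[1,1]*th*p[:,1]/h]
def tri(obs):
    A=np.zeros((3,3));b=np.zeros(3)
    for d,u,v in obs:
        c,r=wray(d,u,v);P=np.eye(3)-np.outer(r,r);A+=P;b+=P@c
    return np.linalg.solve(A,b)
E
python3 - <<'E'
from h import *
w1,w2=[pickle.load(open(f'w{i}.pkl','rb')) for i in(1,2)]
for n,p,q in [('bar end top',(108,14),(218,116)),('bar end right',(118,35),(233,133)),('box TR',(118,75),(223,178)),('box BR',(131,133),(223,238)),('box TL',(30,80),(118,178)),('tub top',(320,28),(391,158)),('foot NR top',(272,32),(355,167)),('base corner',(280,96),(357,219)),('bar mid',(65,40),(170,140))]:
    X=tri([(w1,*p),(w2,*q)]);print(n,X.round(),(wproj(w1,X)-p).round(),(wproj(w2,X)-q).round())
E
```

```text
bar end top [ 416. -159.  181.] [[-2. -2.]] [[2. 2.]]
bar end right [ 388. -194.  157.] [[-2. -1.]] [[1. 2.]]
box TR [ 393. -172.   90.] [[-0. -0.]] [[0. 0.]]
box BR [ 377. -175.   -3.] [[-1. -1.]] [[1. 1.]]
box TL [382.  35.  90.] [[1. 1.]] [[-1. -1.]]
tub top [ 557. -431.  111.] [[1. 1.]] [[-0. -1.]]
foot NR top [ 546. -361.   96.] [[2. 3.]] [[-2. -3.]]
base corner [ 524. -376.   -3.] [[-1. -1.]] [[1. 1.]]
bar mid [401. -74. 150.] [[0. 0.]] [[-0. -0.]]
```

Request:
apply_moves(motion=[1,-1,1,0,-7,0,8.5,2,-2,3,0,-14,0,8.5,3,-3,5,0,-21,0,8.5,4,-4,7,0,-28,0,8.5,5,-5,9,0,-35,0,8.5,5,-6,11,0,-42,0,8.5,5,-6.5,13,0,-49,0,8.5,5,-6.5,14,0,-56,0,8.5])

```text
time_s: 5.62
ee_pos: [404.3, -186.9, 327.6]
ee_rot: [[0.802, 0.255, 0.54], [0.215, -0.967, 0.138], [0.557, 0.005, -0.83]]
force: [-1.3, 0.1, -1.1]
width: 84.9
grasp_force: 0.0
```

```bash
cat >> h.py <<'E'
from scipy.spatial.transform import Rotation as Ro
def plan(p,yaw,z=None):
    o=get_obs();R=np.array(o['ee_rot']);y=np.array([np.cos(np.radians(yaw)),np.sin(np.radians(yaw)),0]);zz=np.array([0,0,-1.])
    T=np.c_[np.cross(y,zz),y,zz]
    print('shift cm',(R.T@(np.array(p)-o['ee_pos'])/10).round(2),'rot deg',np.degrees(Ro.from_matrix(R.T@T).as_rotvec()).round(2),'t',o['time_s'],'F',np.round(o['force'],1),'q',np.round(o['joint_pos'],2))
E
python3 -c "
from h import *
plan((496,-95.5,215),-77.05)"
```

```text
shift cm [ 3.05 -6.55 15.56] rot deg [ -0.26 -33.85   1.89] t 5.6167 F [-1.3  0.1 -1.1] q [-0.76 -0.18  1.94  0.55  1.11  0.37]
```

Request:
apply_moves(motion=[1,-2,1,0,-7,0.4,8.5,2,-4,4,0,-14,0.8,8.5,3,-6.5,7,0,-21,1.2,8.5,3.05,-6.55,10,0,-28,1.5,8.5,3.05,-6.55,13,-0.2,-33.8,1.9,8.5,3.05,-6.55,15.5,-0.2,-33.8,1.9,8.5,3.05,-6.55,15.5,-0.2,-33.8,1.9,8.5])

```text
time_s: 6.2
ee_pos: [495.2, -94.4, 209.7]
ee_rot: [[0.974, 0.227, -0.005], [0.227, -0.974, 0.009], [-0.003, -0.01, -1.0]]
force: [-0.1, -0.4, -0.7]
width: 84.9
grasp_force: 0.0
```

```bash
python3 - <<'E'
from h import *
d=snap('wrist','w7');plan((496,-95.5,215),-77.05);o=d['obs'];print(np.round(o['ee_pos'],1))
g=cv2.GaussianBlur(cv2.cvtColor(d['pixels'],cv2.COLOR_RGB2GRAY),(0,0),0.8)
# predicted foot at plane z=95 : profile across channel at several y
O=np.array([518.2,-193.]);yh=np.array([.224,-.9745]);xh=np.array([-.9745,-.224])
def samp(xf,yf,z):
    X=np.array([np.r_[O+xh*a+yh*b,z] for a,b in zip(xf,yf)]);p=wproj(d,X).astype(np.float32)
    return cv2.remap(g,p[:,0].reshape(-1,1),p[:,1].reshape(-1,1),cv2.INTER_LINEAR).ravel(),p
xs=np.arange(-44,45,2)
print('x ',*xs)
for y in (-160,-140,-128,-75,-60,-50,-40,-25,25,50,75):
    s,p=samp(xs,np.full(len(xs),y),95);print(y,p[0].astype(int),p[-1].astype(int),*s)
# head: plane z=88
print('heads')
for z in (89,):
  ys=np.arange(-126,-73,2)
  for x in range(-22,23,4):
    s,p=samp(np.full(len(ys),x),ys,z);print(x,*s)
E
```

```text
shift cm [ 0.12  0.06 -0.29] rot deg [-0.5   0.03  0.12] t 6.25 F [-1.3  0.  -0. ] q [-0.27  0.23  1.69  0.01  1.22  1.07]
[495.2 -94.4 209.7]
x  -44 -42 -40 -38 -36 -34 -32 -30 -28 -26 -24 -22 -20 -18 -16 -14 -12 -10 -8 -6 -4 -2 0 2 4 6 8 10 12 14 16 18 20 22 24 26 28 30 32 34 36 38 40 42 44
-160 [199 151] [206 258] 122 121 122 121 122 122 121 122 121 122 121 121 121 121 121 121 121 121 121 121 121 121 121 122 121 122 122 121 121 121 121 122 122 121 122 122 122 122 121 122 121 121 121 121 122
-140 [225 150] [229 259] 121 122 122 122 121 122 120 122 120 121 122 122 122 122 121 122 121 121 121 121 122 122 121 121 122 121 121 122 121 121 121 122 121 121 121 121 121 122 122 121 121 122 121 122 121
-128 [241 150] [244 259] 121 121 122 121 121 121 122 122 122 122 122 121 121 122 121 122 121 121 121 121 122 122 122 121 122 122 122 121 121 121 122 122 121 121 121 121 122 122 121 121 121 121 122 121 120
-75 [313 150] [309 259] 121 121 122 122 121 121 122 121 121 121 121 122 122 120 121 121 121 122 121 122 122 121 121 122 121 121 122 121 121 122 122 121 121 121 121 121 121 121 121 121 121 121
[... 2077 characters left out ...]
 122 121 121 122 122 122 121 122 122
2 121 122 122 122 122 121 121 122 122 122 122 121 121 121 122 121 121 121 121 121 122 121 121 121 121 121 121
6 122 121 122 121 121 122 120 121 120 122 121 121 121 121 121 122 120 122 121 120 121 121 121 122 121 122 121
10 121 121 121 121 121 121 121 122 121 119 122 121 121 122 121 122 122 122 122 121 121 122 122 122 121 121 121
14 121 122 121 120 121 121 121 121 123 121 122 122 122 122 121 121 121 121 121 121 121 121 122 121 121 122 121
18 122 122 122 121 122 122 121 121 121 121 121 121 121 121 122 121 122 122 122 121 122 121 122 121 122 122 121
22 122 121 121 121 121 121 122 122 121 121 122 121 121 121 122 122 121 122 121 122 121 121 121 121 121 122 121
```

The profile is uniform orange: the camera is still above the (non-solid) board. I'll lower so that it sits beneath.

Request:
apply_moves(motion=[0.1,0.05,1,-0.5,0,0.1,8.5,0.1,0.05,2,-0.5,0,0.1,8.5,0.1,0.05,2.5,-0.5,0,0.1,8.5])

```text
time_s: 6.5
ee_pos: [495.2, -96.5, 189.3]
ee_rot: [[0.975, 0.222, 0.004], [0.222, -0.975, -0.001], [0.004, 0.002, -1.0]]
force: [0.1, 0.5, -0.1]
width: 85.2
grasp_force: 0.0
```

Request:
apply_moves(motion=[0,0,1,0,0,0,8.5,0,0,2,0,0,0,8.5,0,0,2.5,0,0,0,8.5,0,0,2.5,0,0,0,8.5])

```text
time_s: 6.83
ee_pos: [495.3, -96.2, 163.1]
ee_rot: [[0.975, 0.223, 0.002], [0.223, -0.975, -0.001], [0.002, 0.001, -1.0]]
force: [0.1, -0.2, 0.4]
width: 85.2
grasp_force: 0.0
```

```bash
cat > prof.py <<'E'
from h import *
import sys
d=snap('wrist',sys.argv[1]);o=d['obs'];print(np.round(o['ee_pos'],1),o['time_s'],np.round(o['force'],1))
print('rot',np.degrees(Ro.from_matrix(np.array(o['ee_rot'])).as_rotvec()).round(1))
g=cv2.GaussianBlur(cv2.cvtColor(d['pixels'],cv2.COLOR_RGB2GRAY),(0,0),0.7)
O=np.array([518.2,-193.]);yh=np.array([.224,-.9745]);xh=np.array([-.9745,-.224])
def samp(xf,yf,z):
    X=np.array([np.r_[O+xh*a+yh*b,z] for a,b in zip(xf,yf)]);p=wproj(d,X).astype(np.float32)
    return cv2.remap(g,p[:,0].reshape(-1,1),p[:,1].reshape(-1,1),cv2.INTER_LINEAR).ravel(),p
xs=np.arange(-44,45,2)
print('x ',*xs)
for y in (-165,-75,-50,-25,25,50,75):
    s,p=samp(xs,np.full(len(xs),y),95);print(y,p[0].astype(int),p[-1].astype(int),*s)
print('heads')
ys=np.arange(-130,-69,2);print(*ys)
for x in range(-22,23,4):
    s,p=samp(np.full(len(ys),x),ys,88);print(x,*s)
E
python3 prof.py w8
```

```text
[495.3 -96.2 163.1] 6.8333 [ 0.1 -0.2  0.4]
rot [178.8  20.2   0.2]
x  -44 -42 -40 -38 -36 -34 -32 -30 -28 -26 -24 -22 -20 -18 -16 -14 -12 -10 -8 -6 -4 -2 0 2 4 6 8 10 12 14 16 18 20 22 24 26 28 30 32 34 36 38 40 42 44
-165 [169 161] [182 287] 163 157 135 135 136 135 134 118 87 130 135 121 136 137 137 136 134 132 132 134 136 134 143 164 162 160 158 159 160 160 162 162 160 119 24 17 19 19 18 19 19 16 19 18 17
-75 [317 160] [311 289] 103 100 87 85 85 86 86 86 96 139 143 137 103 101 101 102 114 121 122 120 118 95 88 86 86 88 86 85 86 86 86 85 86 84 85 86 127 198 220 234 237 237 238 237 237
-50 [357 160] [347 288] 123 118 87 86 85 86 88 85 105 196 218 142 118 118 120 119 119 118 118 118 118 90 87 84 85 89 87 86 87 85 87 87 87 86 85 86 131 206 222 233 235 236 236 237 239
-25 [395 161] [381 286] 140 143 135 126 109 49 62 86 111 205 224 148 122 119 117 95 91 95 97 96 93 76 72 75 84 86 86 84 86 86 86 86 87 85 91 94 94 94 93 66 26 21 21 19 21
25 [462 164] [442 282] 119 108 85 87 87 87 87 86 126 209 218 124 119 117 118 117 117 118 119 117 114 88 86 85 85 89 86 87 87 85 87 87 87 87 87 89 151 21
[... 1138 characters left out ...]
2 123 123 122
-2 114 114 115 115 115 115 115 115 74 59 59 58 60 69 75 73 76 76 74 74 64 83 121 121 119 121 119 119 119 120 120
2 85 87 86 85 88 87 86 86 68 56 59 61 61 67 74 72 73 74 74 72 59 70 87 87 87 89 86 89 88 89 88
6 85 85 84 84 85 84 85 85 71 59 58 61 61 70 72 72 72 73 73 73 71 70 86 86 86 86 86 87 86 85 87
10 85 85 86 85 85 88 86 87 76 62 60 59 59 67 72 72 71 73 75 82 82 86 88 87 86 89 88 87 87 87 88
14 85 84 84 85 84 84 85 85 84 84 84 84 81 75 78 81 81 85 84 85 85 85 84 85 85 85 86 85 84 85 85
18 85 84 84 84 85 84 84 85 84 84 86 84 85 84 86 86 86 86 86 86 87 87 86 86 87 86 87 87 85 87 86
22 83 83 83 82 83 83 83 83 82 82 83 83 83 82 83 83 84 83 84 84 85 84 85 85 85 85 85 84 86 85 85
```

The wrist view (z=95 plane) puts the channel edges at x = -21.7 and 28 in my foot frame. That is 49.7 mm wide, as specified, and centred at +3. Head a spans y = -115.5 to -86.7, centred at -101. So the corrected target is about (492.8, -95.2) with yaw -76.8°.

```bash
python3 -c "
from h import *
plan((492.8,-95.2,125),-76.8)"
```

```text
shift cm [-0.26 -0.17  3.89] rot deg [ 0.11 -0.14 -0.33] t 6.8833 F [0.1 0.2 0.1] q [-0.26  0.29  1.75 -0.    1.1   1.08]
```

Request:
apply_moves(motion=[-0.2,-0.1,1.5,0,0,-0.3,6,-0.25,-0.15,3,0,0,-0.3,6,-0.25,-0.15,3.8,0,0,-0.3,6,-0.25,-0.15,3.8,0,0,-0.3,6])

```text
time_s: 7.22
ee_pos: [492.8, -95.3, 125.2]
ee_rot: [[0.974, 0.228, 0.002], [0.228, -0.974, -0.001], [0.001, 0.001, -1.0]]
force: [-0.7, 0.4, -0.7]
width: 59.7
grasp_force: 0.0
```

```bash
python3 prof.py w9; python3 -c "
from h import *
plan((492.8,-95.2,75),-76.8)"
```

```text
[492.8 -95.3 125.2] 7.2167 [-0.7  0.4 -0.7]
rot [1.787e+02 2.060e+01 1.000e-01]
x  -44 -42 -40 -38 -36 -34 -32 -30 -28 -26 -24 -22 -20 -18 -16 -14 -12 -10 -8 -6 -4 -2 0 2 4 6 8 10 12 14 16 18 20 22 24 26 28 30 32 34 36 38 40 42 44
-165 [149 168] [168 315] 161 138 137 137 136 135 135 119 86 133 135 126 136 138 139 137 137 139 137 137 161 164 165 162 164 165 164 164 189 239 238 236 236 178 86 71 25 26 29 33 25 26 24 27 26
-75 [330 167] [320 319] 103 89 87 88 87 86 86 86 99 142 137 104 100 101 108 121 123 121 120 90 89 86 87 88 87 86 87 87 87 86 86 87 86 85 85 88 137 203 212 234 237 239 239 238 179
-50 [379 168] [362 317] 124 89 84 87 88 87 88 87 102 143 139 109 119 120 119 118 119 119 120 89 87 86 85 89 87 87 86 41 26 29 31 73 94 95 94 119 126 109 54 25 25 27 26 26 24
-25 [424 170] [401 314] 182 184 188 163 134 51 63 88 118 208 223 126 121 116 51 48 46 49 48 46 46 46 48 62 86 86 85 85 86 87 87 87 86 85 87 88 149 213 222 237 171 25 24 25 25
25 [497 174] [468 307] 117 88 87 88 87 88 88 87 131 211 220 124 117 118 117 116 114 116 115 88 88 86 85 90 88 87 91 87 87 88 89 87 87 87 87 92 161 2
[... 1239 characters left out ...]
9
2 84 84 83 85 86 85 84 85 64 58 58 59 60 59 58 59 58 59 59 59 47 76 87 86 86 86 85 87 86 86 86
6 86 87 87 88 86 88 88 87 65 59 57 58 59 58 58 57 58 59 58 60 50 85 88 89 88 89 90 89 89 89 88
10 86 85 84 84 86 85 86 86 83 66 60 58 58 59 58 60 58 58 57 58 61 86 86 85 86 86 86 86 86 86 86
14 85 86 86 85 86 85 86 85 85 87 86 86 85 77 78 83 86 86 87 87 87 88 86 87 87 87 87 87 86 87 87
18 86 86 86 85 85 86 84 85 85 86 85 87 86 86 86 86 85 86 86 86 86 87 86 87 86 87 87 87 86 88 87
22 84 84 84 84 83 83 84 84 84 83 84 85 86 85 85 86 85 85 86 85 85 86 86 87 87 87 87 87 87 87 88
shift cm [-0.05 -0.04  5.13] rot deg [ 0.11 -0.15 -0.03] t 7.2667 F [ 0.8 -0.1  0.5] q [-0.26  0.34  1.78 -0.    1.02  1.08]
```

The position is consistent from closer in, so I'll descend around the head.

Request:
apply_moves(motion=[0,-0.04,1.5,0,0,0,6,0,-0.04,3,0,0,0,6,0,-0.04,4,0,0,0,6,0,-0.04,4.6,0,0,0,6,0,-0.04,5,0,0,0,6,0,-0.04,5,0,0,0,6])

```text
time_s: 7.77
ee_pos: [493.4, -95.1, 76.2]
ee_rot: [[0.974, 0.228, 0.003], [0.228, -0.974, -0.001], [0.003, 0.002, -1.0]]
force: [0.1, 0.2, -0.2]
width: 60.0
grasp_force: 0.0
```

Request:
apply_moves(motion=[0,0,0,0,0,0,4,0,0,0,0,0,0,3.2,0,0,0,0,0,0,3.2], newtons=20)

```text
time_s: 8.02
ee_pos: [493.6, -95.1, 76.9]
ee_rot: [[0.974, 0.228, 0.005], [0.228, -0.974, -0.002], [0.004, 0.003, -1.0]]
force: [0.3, 0.0, 0.6]
width: 31.9
grasp_force: 0.0
```

Request:
apply_moves(motion=[0,0,0,0,0,0,2.4,0,0,0,0,0,0,2.4,0,0,0,0,0,0,2.4,0,0,0,0,0,0,2.4,0,0,0,0,0,0,2.4,0,0,0,0,0,0,2.4], newtons=30)

```text
time_s: 8.52
ee_pos: [493.8, -95.5, 77.1]
ee_rot: [[0.974, 0.228, 0.005], [0.228, -0.974, -0.002], [0.004, 0.004, -1.0]]
force: [-1.3, -4.2, 6.6]
width: 27.4
grasp_force: 29.1
```

Width is 27.4 mm against 26 mm across flats, so it's about 6° short of seating. I'll grip harder so the flats settle.

Request:
apply_moves(motion=[0,0,0,0,0,0,2,0,0,0,0,0,0,2,0,0,0,0,0,0,2,0,0,0,0,0,0,2,0,0,0,0,0,0,2,0,0,0,0,0,0,2], newtons=60)

```text
time_s: 9.02
ee_pos: [493.7, -95.5, 77.2]
ee_rot: [[0.974, 0.228, 0.005], [0.228, -0.974, -0.002], [0.004, 0.004, -1.0]]
force: [-3.0, -4.4, 7.4]
width: 26.4
grasp_force: 58.3
```

Request:
apply_moves(motion=[0,0,0,0,0,0,2,0,0,0,0,0,0,2,0,0,0,0,0,0,2,0,0,0,0,0,0,2,0,0,0,0,0,0,2,0,0,0,0,0,0,2,0,0,0,0,0,0,2,0,0,0,0,0,0,2])

```text
time_s: 9.68
ee_pos: [493.7, -95.5, 77.2]
ee_rot: [[0.974, 0.228, 0.005], [0.228, -0.974, -0.002], [0.004, 0.004, -1.0]]
force: [-2.6, -3.8, 8.5]
width: 26.7
grasp_force: 58.3
```

```bash
python3 -c "
from h import *
o=get_obs();print({k:np.round(o[k],2) for k in ('time_s','ee_pos','force','ft_torque','width','grasp_force')})"
```

```text
{'time_s': np.float64(9.68), 'ee_pos': array([493.72, -95.52,  77.2 ]), 'force': array([-2.61, -3.82,  8.55]), 'ft_torque': array([-0.7 ,  0.45,  0.12]), 'width': np.float64(26.67), 'grasp_force': np.float64(58.34)}
```

Request:
apply_moves(motion=[0,0,0,0,0,0,2,0,0,0,0,0,0,2,0,0,0,0,0,0,2,0,0,0,0,0,0,2,0,0,0,0,0,0,2,0,0,0,0,0,0,2,0,0,0,0,0,0,2,0,0,0,0,0,0,2], newtons=90)

```text
time_s: 10.35
ee_pos: [493.7, -95.5, 77.3]
ee_rot: [[0.974, 0.228, 0.005], [0.228, -0.974, -0.002], [0.004, 0.003, -1.0]]
force: [-3.6, -3.7, 11.0]
width: 25.5
grasp_force: 87.7
```

```bash
python3 - <<'E'
from h import *
ws=[]
for i in range(12):
    d=grab_frame('wrist');o=get_obs();ws.append(o['width'])
print(np.round(ws,2),np.mean(ws),o['time_s'],np.round(o['force'],1),np.round(o['ft_torque'],2),o['grasp_force'],np.round(o['ee_pos'],1))
E
python3 prof.py w10 | tail -13
```

```text
[25.57 25.46 25.75 25.3  25.56 25.36 25.83 25.3  25.7  25.56 25.43 25.53] 25.529723005128478 10.95 [-4.5 -1.9 10. ] [-0.63  0.6   0.14] 87.66079276800156 [493.7 -95.5  77.3]
-130 -128 -126 -124 -122 -120 -118 -116 -114 -112 -110 -108 -106 -104 -102 -100 -98 -96 -94 -92 -90 -88 -86 -84 -82 -80 -78 -76 -74 -72 -70
-22 135 135 137 136 137 135 136 137 137 137 137 138 137 137 136 137 137 138 139 139 139 138 140 140 140 141 140 141 141 140 140
-18 114 114 116 115 114 118 113 96 91 23 114 100 116 124 133 131 132 124 116 120 21 96 95 121 123 122 123 121 120 121 121
-14 115 115 115 94 25 26 94 95 37 37 52 101 117 123 132 132 129 112 112 49 34 73 96 87 25 27 117 121 122 121 120
-10 87 87 83 28 28 73 95 93 19 53 46 56 103 110 115 108 104 89 56 48 40 23 96 95 41 27 27 89 90 89 88
-6 84 83 27 25 28 96 95 48 20 60 59 60 61 55 57 58 59 61 59 60 40 22 79 96 95 25 25 33 86 87 87
-2 46 28 27 26 28 28 117 38 18 60 59 60 59 69 63 60 59 60 60 56 42 23 68 82 26 26 27 25 26 57 88
2 25 26 28 29 24 27 26 32 15 58 60 58 60 60 59 58 59 59 60 58 42 25 26 25 25 25 27 27 27 27 46
6 27 27 27 26 26 27 24 32 19 57 58 59 58 60 59 56 58 58 59 59 41 19 28 26 25 28 27 26 25 24 25
10 26 27 26 24 28 24 26 31 22 84 70 60 59 60 58 60 60 59 58 58 75 25 29 25 25 27 25 26 26 24 25
14 25 26 25 28 24 26 22 33 60 86 86 87 85 75 79 84 86 87 86 87 87 38 28 25 24 26 24 26 25 28 25
18 25 27 25 26 25 25 24 39 80 84 82 84 84 85 84 84 84 85 85 85 87 73 58 26 25 24 24 26 23 27 28
22 28 35 26 27 26 25 44 85 84 84 85 85 84 84 86 84 85 85 86 85 86 85 86 36 23 26 26 26 38 30 25
```

The grip is stable: 25.5 mm steady over 0.6 s at 88 N, small side forces, and the pads show on both sides of the head in the profile. Handing in.

```bash
python3 -c "
from cell import *
print(sign_off())"
```

```text
the job is handed in; nothing more can be done
None
```

I handed the job in with bolt a, the left-hand bolt driven by the runner, still gripped across two flats at 88 N; the opening held steady at 25.5 mm on the 26 mm head, so it appears to have stopped turning, though I inferred that from the opening and did not measure the bolt's angle.

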